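# Seat the temperature board in the pasteuriser's card dock

### The job

Take the green temperature board out of its holder and slide it by its white tab down the two leaning card guides of the dock, keeping hold of it until it comes to rest on the connector; do not push it in by hand, let go of it there. Then seat it with the ejector levers alone: swing both orange levers fully in, so that the board is home. Leave the blue spare board and the milk jars where they stand.

Things in the scene. Friction and masses are not known exactly. Their poses are not given: they have to be found in the camera images.
- board_tab (a point): grasp point: centre of the white grip tab on the loose green board (tab 12 mm thick along x, 44 mm wide along y, 30 mm high along z, on the middle of the board's top edge). Grasp across the 12 mm, coming along -z. Axes as for board_mid; it lies 58 mm above that along z, 12 mm below the tab's top.
- board_mid (a point): centre of the green board, half-way up its 140 mm with the tab. A rigid plate 6 mm thick (x, its normal), 110 mm wide (y), 110 mm high (z), plus the tab; 0.15 to 0.31 kg. Hold it by the tab only. It starts upright (z up) and lifts straight up out of its holder. Either face may look up in the dock.
- board: the same green board; origin at the middle of its bottom edge, 70 mm below board_mid, axes the same
- holder (a point): middle of the top of the foot of the white holder in which the green board stands, 10 mm above the table; foot 110 x 150 x 10 mm, with slotted end cheeks 40 mm high round the bottom of the board (0.7 mm to spare on each face, 2 mm at each edge). It stands left or right of the dock; fixed, the board's yaw is its own.
- slot_home (a point): where board_mid lies when the board is fully home in the dock (fixed). z is the guides' direction, out of the slot: it leans 30 degrees from vertical towards the robot, so the board goes in downwards and away from the robot. x is the normal of the seated board, pointing up and to the back; y runs along its width to the left.
- slot_mouth (a point): middle of the dock's opening, at the top of the flared lips, 42 mm from slot_home along its z, same axes. White channels guide the board's two side edges with 1.3 mm to spare on each face and 1.7 mm at each edge; in the topmost 12 mm the lips widen to about 9 mm either side of the middle plane.
- connector: black connector, 98 mm long, at the bottom of the slot; its origin moves with it along slot_home's z. Led in by hand, the board meets it 6 to 9 mm short of home (this varies): a firm stop to be felt. It is tight: it yields only to about 25 N and stays where it is pushed, so the levers must drive it.
- lever_left_hinge (a point): hinge of the left (+y) orange ejector lever: 73.5 mm to the left (y) of slot_home and 44.4 mm up its z; same axes as slot_home, the lever turns about x
- lever_right_hinge (a point): the same for the right lever, 73.5 mm to the right (-y) of slot_home
- lever_left_tip (a point): point near the end of the left lever's arm, 62 mm from its hinge. The arm is a straight orange bar 67 mm long, 10 mm wide, 14 mm deep (end cap 12 x 20 mm). Fully in it stands along slot_home's z; open it leans outward. A nose at its foot, 22 mm long, 8 mm thick, square to the arm, comes down on the corner of the board's top edge as the arm swings in.
- lever_right_tip (a point): the same for the right lever
- lever_left (a joint): angle of the left lever (rad): 0 = fully in, along the guides, at a hard stop; about 1 = open, leaning outward (start); 1.15 = outer stop. It moves easily until its nose meets the board at about 0.25 to 0.45; from there 7 to 13 N pushed inward at the arm's end drives the board down. It stays where it is left.
- lever_right (a joint): the same for the right lever
- spare: blue board of the same size with a black tab, in a second white holder on the other side of the dock: leave alone; origin at the middle of its bottom edge
- jar0: milk jar with blue lid, 68 mm across, 118 mm tall, loose, leave alone; origin at the centre of its underside
- jar1: another such jar
- jar2: another such jar
There are look-alikes about, which are no part of the job. What is shaped like the board but red is not meant.

How it is judged:
On the way, in this order (a step that is already met when the one before it is completed fails the run):
1. the green board stands in the guides on the connector, let go, not yet pushed in (3 to 11 mm short of home), both levers still open (x of board_mid in the frame of slot_home between -0.004 and 0.004 m and y of board_mid in the frame of slot_home between -0.004 and 0.004 m and angle between the z axis of board_mid and the z axis of slot_home, either way round below 0.06 rad and angle between the x axis of board_mid and the x axis of slot_home, either way round below 0.08 rad and z of board_mid in the frame of slot_home between 0.003 and 0.011 m and contact force between the fingers and board below 0.2 N and value of joint each of lever_left, lever_right above 0.6 rad), for 0.2 s.
2. both levers are swung fully in and the board is home (x of board_mid in the frame of slot_home between -0.004 and 0.004 m and y of board_mid in the frame of slot_home between -0.004 and 0.004 m and angle between the z axis of board_mid and the z axis of slot_home, either way round below 0.06 rad and angle between the x axis of board_mid and the x axis of slot_home, either way round below 0.08 rad and z of board_mid in the frame of slot_home between -0.003 and 0.003 m and value of joint each of lever_left, lever_right below 0.1 rad), for 0.2 s.
At the end, for the whole second after the job is handed in: the green board is in the guides, within 3 mm of fully home along them (4 mm across, about 3.5 degrees), at rest; both levers are within 0.1 rad of fully in; the spare board and the jars are within 30 mm of where they stood (all of step 2 and linear speed of board below 0.02 m/s and distance of each of jar0, jar1, jar2, spare from where it was at the start of the episode below 0.03 m); the robot touches nothing.
It fails at once if the board is let go in the guides more than 20 mm above home (dropped instead of led down) (x of board_mid in the frame of slot_home between -0.02 and 0.02 m and y of board_mid in the frame of slot_home between -0.02 and 0.02 m and z of board_mid in the frame of slot_home between 0.02 and 0.13 m and contact force between the fingers and board below 0.05 N).
It fails at once if the board is pushed in by hand (the connector driven more than 2.5 mm while the fingers hold the board and the levers are still open) (distance of connector from where it was at the start of the episode above 0.0025 m and contact force between the fingers and board above 1 N and value of joint each of lever_left, lever_right above 0.6 rad).
It fails at once if the spare board or a jar is moved more than 30 mm or knocked over (distance of any of jar0, jar1, jar2, spare from where it was at the start of the episode above 0.03 m or angle between any of jar0, jar1, jar2, spare's own z axis and vertical above 0.5 rad).
It also fails if it takes over 67 s, if anything falls off the work surface, if the arm or the gripper's body presses on something with over 40 N, if the wrist force passes 120 N, or if a joint passes its speed limit or range.

### The arm

A 6-joint arm with a two-finger parallel gripper is mounted at the origin on the work surface. World frame = base frame: x ahead of the robot, y to its left, z up, the work surface at z = 0. Lengths are in m, angles in rad, forces in N, time in s.
With the tool pointing down it reaches from about 0.375 to 0.9 m from the base axis. Payload 3.1 kg.
Tool frame: the origin (TCP) lies at the very end of the fingers, on their centre line; the grasp point (between the pads) lies 19 mm behind it; z points along the fingers, y is the direction in which the jaws open and shut (so a half turn about z gives the same grasp; the last joint's range is limited). The gripper opens to 87 mm and grips with 3 to 60 N. Pads are 19 mm wide; open, the fingers measure 117 mm over their backs; the gripper's body (75 mm by 190 mm) begins 51 mm behind the grasp point.
Start: joints at [1.034, 0.527, 1.433, -0, 1.181, -0.178], TCP at [0.219, 0.585, 0.223] pointing down, gripper open.
Joint ranges: [-3.08, 3.08], [-0.75, 2.2], [0.22, 2.44], [-1.43, 4.57], [0, 2.65], [-2.85, 2.85]. Speed limits (rad/s): [2.79, 2.79, 3.14, 3.14, 3.14, 3.14].

### API

Orientations are given as a unit quaternion [w, x, y, z].
In Python, from plant import bot gives the robot as it stands.
- The arm moves only by the tool step_arm, never from a script. Its argument "motion" is a list of rows, each a list of 3 entries, a list of its own where there are three numbers: the opening in per cent of the stroke, from 0 (shut) to 100 (fully open), then the shift along the tool's x, y, z in mm, then the turn about the tool's z in rad. In form: [[fingers, [x, y, z], spin], ...]. A call has 1 to 20 rows; each row is the pose to reach, as a shift and turn from the pose commanded when the call began, along the tool's axes at that moment; what a row does not reach only later rows make up. A row lasts 1/8 s, in which the tool goes at most 62.5 mm and 10.7 degrees, less where a joint would pass 70% of its speed; a pose out of reach is approached as far as the arm can. A call with a gripper value outside its range is refused whole. The fingers move at their own pace and stop on an object; the grip force is fixed at half the most. Time passes only in rows, so rows that repeat a pose let the fingers close. It gives the time, the measured TCP pose, the force and the opening at its end, in the units of the state.
- bot.state(): the state, without advancing time (a new reading comes with each control period).
- bot.camera(name): name is "scene" or "top" or "wrist"; returns (picture, depth): 480x640x3 uint8, red, green, blue; 480x640 float32, m along the optical axis (not along the pixel's ray), 0 where there is no reading.
- bot.get_calibration(name): a dict with "fovy" (degrees; the focal length in pixels is half the picture's height over the tangent of half this angle, whatever the lens; pixels are square), "cx", "cy" (the principal point, pixels), "rvec" (rotation vector, rad) and "tvec" (3), from world to camera coordinates, as OpenCV has them. Camera axes: x right, y down, z forward; pixel columns grow to the right and rows downward; lengths in m; the calibration is good to about 2 mm. A picture is of the moment at which its call begins: read the wrist's pose just before it. get_calibration takes no time and is no camera call; for the wrist camera it gives the pose at the moment of the call.
- bot.hand_in(): hands the job in, once; it reports no verdict.
The state is a dict: "clock": time; "qpos": joint angles; "joint_vel": joint speeds; "effort": joint torques, N m; "eef_pos": TCP position; "tool_rot": TCP orientation; "force": force on the tool from outside, world axes, zero at the start; "moment": the same for the moment, N m; "width": finger opening in m.
Only numpy, scipy, OpenCV 4.12 (cv2) and the standard library are available. Lean on these libraries where they do the work, as an engineer would, in place of code of your own. Each camera call takes 0.05 s, during which the arm holds its last target. There are 200 camera calls.

## Working session

There is one attempt and no reset: what is moved stays moved. The work goes in short steps, Python scripts to look and compute and a tool call to move; the robot and the scene stay as the last step left them, time stands still between calls to the robot, and variables do not carry over. Pictures are saved under pics/ and viewed, about 8 in all and at most 12, crops included, and the job is handed in when it is done.

Besides the shell and the picture viewer there is one more tool, called by a JSON object that holds its "name" and its "arguments". step_arm: Moves the arm, as the interface text tells. Its arguments: {"type":"object","properties":{"motion":{"type":"array","items":{"type":"array"}}},"required":["motion"]}

```bash
mkdir -p pics; ls; cat > h.py <<'E'
import numpy as np, cv2
from scipy.spatial.transform import Rotation as R
from plant import bot
def cal(n):
    c=bot.get_calibration(n); f=240/np.tan(np.radians(c['fovy'])/2)
    M=R.from_rotvec(np.ravel(c['rvec'])).as_matrix(); return f,c['cx'],c['cy'],M,np.ravel(c['tvec'])
def snap(n,name=None):
    c=cal(n); p,d=bot.camera(n)
    if name: cv2.imwrite('pics/'+name+'.png',p[:,:,::-1])
    return p,d,c
def cloud(d,c):
    f,cx,cy,M,t=c; v,u=np.mgrid[:480,:640]
    P=np.stack([(u-cx)/f*d,(v-cy)/f*d,d],-1); return (P-t)@M
def tool():
    s=bot.state(); q=s['tool_rot']; return np.array(s['eef_pos']),R.from_quat([q[1],q[2],q[3],q[0]]).as_matrix(),s
E
python3 - <<'E'
from h import *
a=snap('scene','s0');b=snap('top','t0')
for n in ('scene','top'):
  c=cal(n);print(n,c[0],-c[3].T@c[4], c[3][2])
np.savez('d0.npz',sp=a[0],sd=a[1],tp=b[0],td=b[1])
print(bot.state())
E
```

```text
pics
scene 503.2387280103207 [ 1.25992783 -0.21856254  0.69884692] [-0.74907837  0.25974159 -0.609439  ]
top 533.1730425863433 [0.35424381 0.01612425 1.1073277 ] [ 0.22410839  0.0052047  -0.97455033]
{'clock': 0.1, 'qpos': array([ 1.03350996e+00,  5.28407642e-01,  1.43374362e+00, -2.36482647e-05,
        1.18139054e+00, -1.78521787e-01]), 'joint_vel': array([-0.00036694, -0.00107291, -0.00310316,  0.00083211, -0.00098374,
       -0.00111531]), 'effort': array([-2.75615148e-04, -4.40986526e+01, -1.77149820e+01,  6.35048677e-02,
        5.34641964e-02, -5.98398856e-05]), 'eef_pos': array([0.21910583, 0.58464915, 0.22165804]), 'tool_rot': array([-3.31164878e-04,  1.78417299e-01,  9.83954429e-01, -9.16653217e-04]), 'force': array([ 0.12455944, -0.32037072,  0.24646444]), 'moment': array([-0.00130291, -0.06092019, -0.02117926]), 'width': 0.0870846478391077}
```

View pics/s0.png

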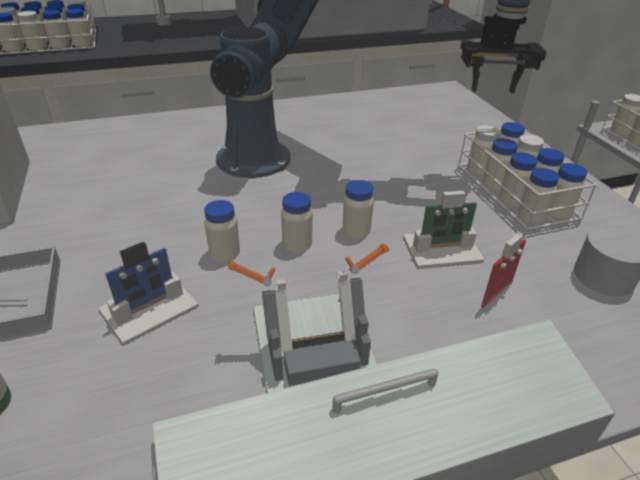

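View pics/t0.png

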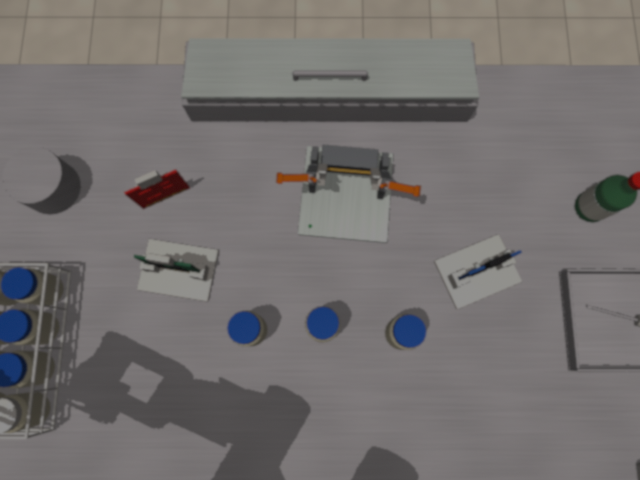

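The scene view shows the green board with white tab at (450,215), a red look-alike with white tab at (508,265), the blue spare at (140,280), the dock at (315,330), and jars at (222,232), (297,222) and (358,210). In the top view the green board is at (170,265), the red one at (160,188), the spare at (490,265) and the dock mouth at (350,175). I choose the green one standing in the white holder, and will check it with a wrist crop.

```bash
cat >> h.py <<'E'
def masks(p):
    h=cv2.cvtColor(p,cv2.COLOR_RGB2HSV).astype(int); H,S,V=h[...,0],h[...,1],h[...,2]
    return dict(green=(H>60)&(H<95)&(S>90),orange=(H>4)&(H<16)&(S>170)&(V>100),blue=(H>105)&(H<125)&(S>130),white=(S<40)&(V>120))
E
python3 - <<'E'
from h import *
z=np.load('d0.npz')
for n,k in(('scene','s'),('top','t')):
  p,d,c=z[k+'p'],z[k+'d'],cal(n); X=cloud(d,c); m=masks(p)
  for col in('green','orange','blue'):
    N,L,st,ce=cv2.connectedComponentsWithStats(m[col].astype(np.uint8))
    for i in range(1,N):
      if st[i,4]<25: continue
      q=X[(L==i)&(d>0)]
      if len(q)<5: continue
      print(n,col,ce[i].round(),st[i,4],'mean',q.mean(0).round(3),'lo',np.percentile(q,3,0).round(3),'hi',np.percentile(q,97,0).round(3))
E
```

```text
scene orange [370. 256.] 51 mean [0.676 0.065 0.162] lo [0.671 0.045 0.153] hi [0.681 0.083 0.17 ]
scene blue [53.  9.] 267 mean [-0.918 -0.541  0.21 ] lo [-1.034 -0.566  0.201] hi [-0.838 -0.518  0.215]
scene blue [10.  5.] 47 mean [-1.016 -0.693  0.211] lo [-1.043 -0.72   0.203] hi [-0.992 -0.673  0.216]
scene blue [32.  6.] 122 mean [-0.979 -0.617  0.212] lo [-1.035 -0.644  0.204] hi [-0.925 -0.595  0.215]
scene blue [75. 11.] 183 mean [-0.884 -0.464  0.21 ] lo [-0.95  -0.489  0.2  ] hi [-0.837 -0.44   0.215]
scene blue [ 5. 17.] 93 mean [-0.855 -0.689  0.209] lo [-0.885 -0.706  0.199] hi [-0.836 -0.672  0.215]
scene blue [514. 127.] 171 mean [0.249 0.655 0.123] lo [0.224 0.631 0.119] hi [0.274 0.68  0.125]
scene blue [505. 144.] 181 mean [0.328 0.575 0.123] lo [0.304 0.551 0.121] hi [0.352 0.6   0.126]
scene blue [551. 155.] 264 mean [0.406 0.652 0.122] lo [0.378 0.628 0.112] hi [0.429 0.68  0.125]
scene blue [524. 159.] 252 mean [0.402 0.577 0.123] lo [0.374 0.552 0.114] hi [0.429 0.603 0.125]
scene blue [573. 170.] 264 mean [0.481 0.654 0.123] lo [0.456 0.629 0.12 ] hi [0.505 0
[... 814 characters left out ...]
  0.179]
top blue [476. 270.] 58 mean [ 0.506 -0.273  0.115] lo [ 0.499 -0.288  0.097] hi [ 0.513 -0.258  0.121]
top blue [ 18. 283.] 850 mean [0.477 0.579 0.125] lo [0.452 0.553 0.118] hi [0.501 0.606 0.128]
top blue [322. 323.] 749 mean [0.407 0.015 0.117] lo [ 0.383 -0.01   0.113] hi [0.432 0.039 0.12 ]
top blue [ 14. 325.] 830 mean [0.4   0.576 0.125] lo [0.375 0.553 0.118] hi [0.424 0.6   0.128]
top blue [244. 327.] 772 mean [0.398 0.159 0.117] lo [0.374 0.134 0.114] hi [0.423 0.184 0.12 ]
top blue [409. 331.] 788 mean [ 0.394 -0.144  0.117] lo [ 0.37  -0.168  0.113] hi [ 0.418 -0.119  0.12 ]
top blue [ 11. 369.] 711 mean [0.323 0.572 0.125] lo [0.297 0.552 0.117] hi [0.347 0.591 0.128]
```

{"name": "step_arm", "arguments": {"motion": [[100, [0, 0, -60], 0], [100, [-60, -25, -100], 0], [100, [-115, -50, -100], 0], [100, [-170, -72, -100], -0.1], [100, [-225, -95, -100], -0.2], [100, [-275, -120, -100], -0.2], [100, [-325, -140, -100], -0.2], [100, [-368, -156, -100], -0.2], [100, [-368, -156, -100], -0.2], [100, [-368, -156, -100], -0.2]]}}

```text
clock: 1.35
eef_pos: [0.5085, 0.3099, 0.322]
tool_rot: [-0.001, 0.08, 0.997, -0.0]
force: [-0.2, 0.4, -0.6]
width: 0.0869
```

```bash
python3 - <<'E'
from h import *
p,d,c=snap('wrist','w1'); np.savez('w1.npz',p=p,d=d)
t,Rt,s=tool();print(t,Rt,s['clock'],'cam',-c[3].T@c[4],c[3][2],c[0])
X=cloud(d,c)
m=(X[...,2]>0.135)&(d>0)&(d<1)&(abs(X[...,0]-.51)<.09)&(abs(X[...,1]-.3)<.09)
q=X[m];print(m.sum(),q.mean(0),q.min(0),q.max(0))
v,u=np.nonzero(m);print(u.min(),u.max(),v.min(),v.max())
E
```

```text
[0.5081448  0.31042233 0.32214324] [[-9.87527100e-01  1.57441483e-01 -1.55106564e-03]
 [ 1.57441632e-01  9.87528294e-01  2.64993537e-05]
 [ 1.53589331e-03 -2.18033476e-04 -9.99998797e-01]] 1.4 cam [0.43048232 0.3234441  0.4841262 ] [ 0.28552383 -0.04733948 -0.95720171] 331.6164901598093
98084 [0.48442804 0.31399269 0.41649937] [0.45880698 0.23022316 0.13642135] [0.54833801 0.3899976  0.44242092]
0 639 231 479
```

View pics/w1.png

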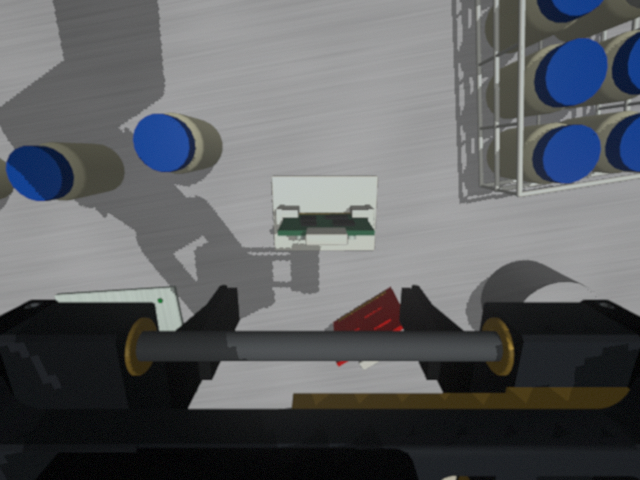

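The wrist view shows the green board on its white holder foot with the white tab at (327,238), its width already parallel to the jaw direction. The red look-alike at (370,325) lies flat and is not meant. Next I measure the tab.

```bash
python3 - <<'E'
from h import *
z=np.load('w1.npz');p,d=z['p'],z['d'];c=cal('wrist');X=cloud(d,c)
roi=np.zeros(d.shape,bool);roi[200:250,265:385]=1
for lo,hi in((.105,.128),(.140,.17)):
  m=roi&(X[...,2]>lo)&(X[...,2]<hi);q=X[m];v,u=np.nonzero(m)
  print(m.sum(),u.min(),u.max(),v.min(),v.max(),q.mean(0),q.min(0),q.max(0))
  r=cv2.minAreaRect((q[:,:2]*1000).astype(np.float32));print(r)
  e=np.linalg.eigh(np.cov(q[:,:2].T))[1][:,1];print('yaw',np.degrees(np.arctan2(*(e*np.sign(e[1]))[::-1])))
  print(np.percentile(q[:,2],[5,50,95]))
# sub-pixel edges of tab along its row at top plane z
m=roi&(X[...,2]<.013)&(X[...,2]>.005);q=X[m];print('foot',q.mean(0),np.median(q[:,2]))
E
```

```text
608 277 373 227 239 [0.51968125 0.31521135 0.11693217] [0.50921485 0.26145047 0.10502898] [0.53527872 0.37060672 0.12783644]
((522.4302978515625, 315.74169921875), (109.68318939208984, 16.12469482421875), 81.59925842285156)
yaw 81.27106763429578
[0.10666214 0.11913706 0.12351306]
536 305 346 232 244 [0.51965851 0.31625899 0.14899521] [0.51178066 0.29396768 0.14096423] [0.52936667 0.3380306  0.15171525]
((520.3317260742188, 315.9312744140625), (43.08450698852539, 12.068875312805176), 80.93901062011719)
yaw 81.11656426985945
[0.1428192  0.14959699 0.15094307]
foot [0.53651841 0.31155064 0.00985936] 0.009827068656637659
```

{"name": "step_arm", "arguments": {"motion": [[100, [-11, 7.5, 60], 0], [100, [-11, 7.5, 120], 0], [100, [-11, 7.5, 175], 0], [100, [-11, 7.5, 196], 0], [100, [-11, 7.5, 196], 0], [40, [-11, 7.5, 196], 0], [40, [-11, 7.5, 196], 0], [40, [-11, 7.5, 196], 0], [40, [-11, 7.5, 196], 0]]}}

```text
clock: 2.52
eef_pos: [0.5216, 0.3156, 0.1273]
tool_rot: [0.001, 0.079, 0.997, 0.0]
force: [0.9, 0.1, -0.1]
width: 0.0549
```

{"name": "step_arm", "arguments": {"motion": [[30, [0, 0, 0], 0], [30, [0, 0, 0], 0], [30, [0, 0, 0], 0], [30, [0, 0, 0], 0]]}}

```text
clock: 3.02
eef_pos: [0.5214, 0.3156, 0.1267]
tool_rot: [0.0, 0.079, 0.997, 0.0]
force: [0.2, 0.3, 2.2]
width: 0.0441
```

{"name": "step_arm", "arguments": {"motion": [[30, [0, 0, -15], 0], [30, [0, 0, -45], 0], [30, [0, 0, -90], 0], [30, [0, 0, -140], 0], [30, [0, 0, -185], 0], [30, [-20, -25, -205], 0], [30, [-45, -60, -205], 0], [30, [-75, -100, -205], 0], [30, [-105, -140, -205], 0], [30, [-135, -180, -205], -0.02], [30, [-165, -220, -205], -0.057], [30, [-190, -255, -205], -0.057], [30, [-215, -288, -205], -0.057], [30, [-228, -305, -205], -0.057], [30, [-232, -312, -205], -0.057], [30, [-232, -312, -205], -0.057], [30, [-232, -312, -205], -0.057]]}}

```text
clock: 5.15
eef_pos: [0.7004, -0.0275, 0.3318]
tool_rot: [-0.0, 0.05, 0.999, 0.0]
force: [0.2, 0.3, -1.7]
width: 0.0434
```

```bash
python3 - <<'E'
from h import *
p,d,c=snap('wrist','w2'); np.savez('w2.npz',p=p,d=d,f=c[0],M=c[3],t=c[4])
t,Rt,s=tool();print(t,Rt[:,1],s['force'],s['width'],'cam',-c[3].T@c[4])
E
```

```text
[ 0.70047228 -0.02757206  0.33182577] [9.98833502e-02 9.94999051e-01 4.53416019e-04] [-0.54639059  0.28734823 -0.88091183] 0.04358163720578664 cam [ 0.62154229 -0.01884338  0.49381907]
```

View pics/w2.png

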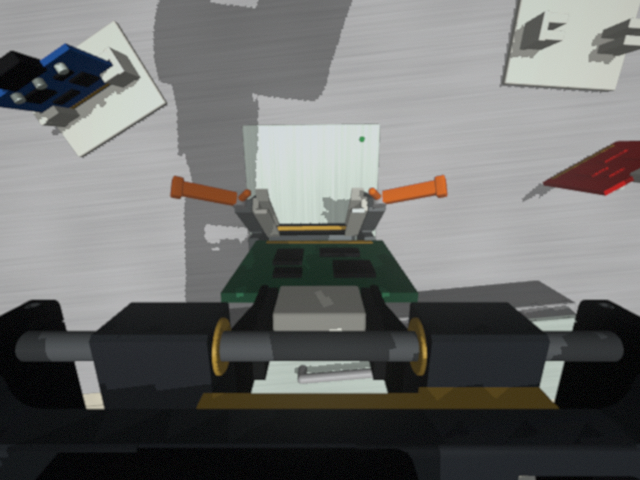

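The wrist view shows the board hanging straight in the grip with its bottom edge at (320,241). The dock is clear: levers at (205,190) and (415,190), channels at (260,215) and (357,210), and the gold connector strip at (311,228). Next I measure the dock features.

```bash
python3 - <<'E'
from h import *
z=np.load('w2.npz');p,d=z['p'],z['d'];c=cal('wrist');X=cloud(d,c)
cv2.imwrite('pics/w2c.png',cv2.resize(p[165:250,160:460,::-1],(800,227),interpolation=cv2.INTER_CUBIC))
m=masks(p)['orange'];m[260:]=0
N,L,st,ce=cv2.connectedComponentsWithStats(m.astype(np.uint8))
for i in range(1,N):
  if st[i,4]>20:
    q=X[(L==i)&(d>0)];w,e=np.linalg.eigh(np.cov(q.T))
    print('or',ce[i].round(1),st[i],q.mean(0).round(4),q.min(0).round(3),q.max(0).round(3),e[:,2].round(3))
# base plate edges
hsv=cv2.cvtColor(p,cv2.COLOR_RGB2HSV)
roi=np.zeros(d.shape,bool);roi[120:215,235:395]=1
for v in (130,150,170,185):
  r=X[v,235:395];k=np.nonzero((r[:,2]>.004))[0];print(v,'plate u',235+k.min(),235+k.max(),r[k.min()].round(4),r[k.max()].round(4))
# heights in dock rows
for v in (190,198,206,214,222,228):
  print(v,[(u,*(X[v,u]*1000).round().astype(int)) for u in range(236,392,8)])
E
```

```text
or [201.4 191.9] [172 177  64  27 851] [ 0.6511 -0.1372  0.1669] [ 0.634 -0.161  0.148] [ 0.667 -0.11   0.185] [-0.344 -0.804  0.485]
or [416.4 190.6] [383 176  63  27 844] [0.6711 0.0719 0.1648] [0.659 0.042 0.148] [0.682 0.097 0.179] [-0.159  0.892  0.423]
or [374.2 193.4] [370 189  10  10  57] [0.6703 0.0315 0.1605] [0.665 0.027 0.152] [0.676 0.038 0.167] [-0.518 -0.489  0.702]
or [244.3 194.9] [239 191  11   9  55] [ 0.6587 -0.0979  0.1607] [ 0.655 -0.106  0.153] [ 0.663 -0.092  0.165] [-0.404  0.66   0.633]
130 plate u 242 379 [ 0.5874 -0.122   0.0103] [0.6061 0.0659 0.007 ]
150 plate u 244 378 [ 0.6137 -0.1239  0.0093] [0.6325 0.063  0.0081]
170 plate u 245 377 [ 0.6408 -0.1272  0.0083] [0.6596 0.06   0.0096]
185 plate u 246 376 [ 0.6619 -0.1293  0.0082] [0.6806 0.0577 0.0086]
190 [(236, np.int64(654), np.int64(-109), np.int64(146)), (244, np.int64(654), np.int64(-97), np.int64(161)), (252, np.int64(670), np.int64(-121), np.int64(10)), (260, np.int64(658), np.int64(-86), np.int64(136)), (268, np.int64(672), np.int64(-98), np.int64(10)), (276, np.int64(673), np.int64(-87), np.in
[... 5124 characters left out ...]
, np.int64(721), np.int64(-77), np.int64(53)), (292, np.int64(721), np.int64(-66), np.int64(55)), (300, np.int64(723), np.int64(-55), np.int64(54)), (308, np.int64(724), np.int64(-44), np.int64(53)), (316, np.int64(725), np.int64(-34), np.int64(54)), (324, np.int64(726), np.int64(-23), np.int64(53)), (332, np.int64(727), np.int64(-12), np.int64(54)), (340, np.int64(728), np.int64(-1), np.int64(53)), (348, np.int64(724), np.int64(8), np.int64(77)), (356, np.int64(725), np.int64(19), np.int64(75)), (364, np.int64(726), np.int64(29), np.int64(73)), (372, np.int64(727), np.int64(39), np.int64(75)), (380, np.int64(747), np.int64(62), np.int64(-1)), (388, np.int64(748), np.int64(74), np.int64(0))]
```

View pics/w2c.png

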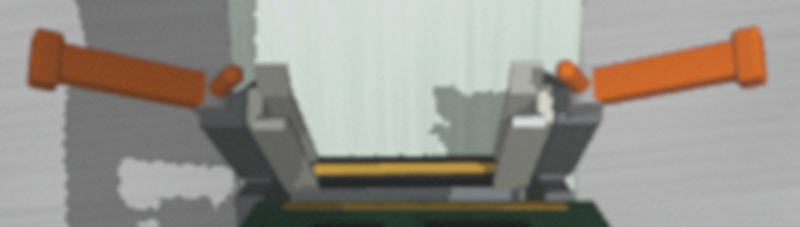

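```bash
python3 - <<'E'
from h import *
z=np.load('w2.npz');p,d=z['p'],z['d'];c=cal('wrist');X=cloud(d,c)
ps=np.radians(-5.75);C,S=np.cos(ps),np.sin(ps);k=3**.5/2
A=np.array([[k*C,k*S,.5],[-S,C,0],[-.5*C,-.5*S,k]]);o=np.array([.6631,-.0335,.136])
Y=(X-o)@A.T*1000
for u in(258,262,266,353,357,361):
  print(u,[(v,round(Y[v,u,0],1),round(Y[v,u,2],1)) for v in range(186,234,2)])
print('conn',[(v,*Y[v,311].round(1)) for v in range(222,238)])
m=masks(p)['orange'];m[260:]=0
N,L,st,ce=cv2.connectedComponentsWithStats(m.astype(np.uint8))
for i in range(1,N):
  if st[i,4]>20: q=Y[(L==i)];print(st[i,4],np.percentile(q,[3,50,97],axis=0).round(1).tolist())
E
```

```text
258 [(186, np.float64(-54.6), np.float64(-113.7)), (188, np.float64(-51.5), np.float64(-113.7)), (190, np.float64(0.4), np.float64(0.4)), (192, np.float64(2.4), np.float64(-0.2)), (194, np.float64(2.7), np.float64(-5.1)), (196, np.float64(4.1), np.float64(-7.2)), (198, np.float64(6.0), np.float64(-8.4)), (200, np.float64(6.5), np.float64(-13.0)), (202, np.float64(8.0), np.float64(-15.1)), (204, np.float64(9.7), np.float64(-16.9)), (206, np.float64(12.0), np.float64(-17.0)), (208, np.float64(17.6), np.float64(-8.2)), (210, np.float64(23.5), np.float64(1.8)), (212, np.float64(25.2), np.float64(0.5)), (214, np.float64(20.1), np.float64(-20.5)), (216, np.float64(19.6), np.float64(-29.0)), (218, np.float64(19.1), np.float64(-37.8)), (220, np.float64(20.0), np.float64(-42.5)), (222, np.float64(18.2), np.float64(-55.8)), (224, np.float64(19.3), np.float64(-60.4)), (226, np.float64(19.3), np.float64(-69.0)), (228, np.float64(19.7), np.float64(-76.4)), (230, np.float64(19.6), np.float64(-85.8)), (232, np.float64(20.8), np.float64(-91.1))]
262 [(186, np.float64(-54.4), np.float64(-113.4)), (18
[... 5747 characters left out ...]
np.float64(16.2), np.float64(-0.7), np.float64(-102.0)), (232, np.float64(17.3), np.float64(-0.7), np.float64(-103.3)), (233, np.float64(18.0), np.float64(-0.7), np.float64(-105.8)), (234, np.float64(18.1), np.float64(-0.9), np.float64(-110.5)), (235, np.float64(18.0), np.float64(-1.0), np.float64(-115.8)), (236, np.float64(18.9), np.float64(-1.0), np.float64(-118.0)), (237, np.float64(20.2), np.float64(-1.0), np.float64(-118.3))]
851 [[7.6, -125.9, 10.8], [14.2, -105.4, 27.9], [21.0, -78.3, 42.3]]
844 [[5.1, 78.1, 11.1], [12.3, 106.6, 26.7], [19.3, 128.5, 39.4]]
57 [[10.7, 60.7, 11.7], [12.9, 64.9, 21.8], [14.4, 70.9, 27.1]]
55 [[11.9, -70.2, 12.0], [14.3, -64.2, 21.8], [15.8, -59.4, 25.1]]
```

The dock measurements agree with each other:
- **Front lip:** top at z_rel = 0.
- **Channel face:** about 6.8 mm, which puts the middle plane at about 11.2 mm.
- **Connector:** top about 103 mm below the lips, as it should be.

The tool can only spin about its own z. I gripped the tab across its 44 mm width so that the board can pivot into the 30° lean against the lips. First I hover over the mouth.

{"name": "step_arm", "arguments": {"motion": [[30, [22, -9.5, 0], -0.008], [30, [22, -9.5, 20], -0.008], [30, [22, -9.5, 43], -0.008], [30, [22, -9.5, 43], -0.008], [30, [22, -9.5, 43], -0.008]]}}

```text
clock: 5.82
eef_pos: [0.6786, -0.0359, 0.2896]
tool_rot: [0.001, 0.046, 0.999, -0.0]
force: [-0.4, -0.2, -2.2]
width: 0.0433
```

```bash
cat >> h.py <<'E'
ps=np.radians(-5.25);C_,S_=np.cos(ps),np.sin(ps);k_=3**.5/2
A=np.array([[k_*C_,k_*S_,.5],[-S_,C_,0],[-.5*C_,-.5*S_,k_]]); M0=np.array([.6728,-.0345,.1416])
def rep():
    t,Rt,s=tool(); e=t-M0; print('clock',s['clock'],'xi',(e[:2]@[C_,S_]*1e3).round(1),'eta',(e[:2]@[-S_,C_]*1e3).round(1),'z',(e[2]*1e3).round(1),'slot',(A@e*1e3).round(1),'F',s['force'].round(1),'M',s['moment'].round(2),'w',round(s['width'],4),'yaw',np.degrees(np.arctan2(Rt[1,1],Rt[0,1])).round(2)-90)
E
python3 - <<'E'
from h import *
rep()
p,d,c=snap('scene','s1');X=cloud(d,c)
m=masks(p)['green']&(d>0)&(abs(X[...,1]+.035)<.07)&(X[...,2]>.13);q=X[m]
print(m.sum(),q.mean(0))
if m.sum()>50:
  n=np.linalg.svd(q-q.mean(0),full_matrices=False)[2][2];print('normal',n.round(3))
  print(q.min(0),q.max(0))
cv2.imwrite('pics/s1c.png',cv2.resize(p[180:400,190:440,::-1],(750,660))[:600])
E
```

```text
clock 5.825 xi 5.9 eta -0.8 z 148.0 slot [ 79.1  -0.8 125.2] F [-0.4 -0.2 -2.2] M [-0.01  0.04 -0.  ] w 0.0433 yaw -5.329999999999998
0 [nan nan nan]<stdin>:5: RuntimeWarning: Mean of empty slice.
  ret = um.true_divide(
```

View pics/s1c.png

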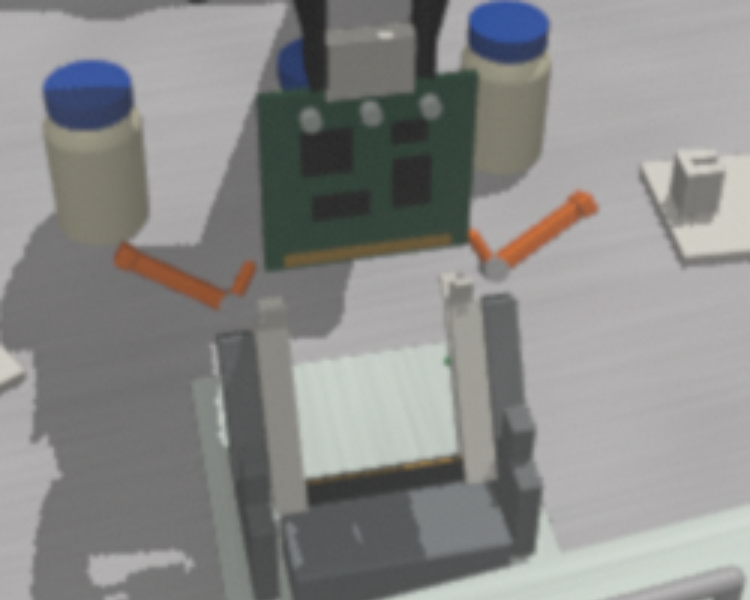

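The scene crop shows the green board gripped by the tab sides and centred over the two white channels, with both levers open. Next I lower it into the flared lips.

{"name": "step_arm", "arguments": {"motion": [[30, [0, 0.8, 10], 0], [30, [0, 0.8, 22], 0], [30, [0, 0.8, 30], 0], [30, [0, 0.8, 34], 0], [30, [0, 0.8, 37], 0], [30, [0, 0.8, 39], 0], [30, [0, 0.8, 39], 0]]}}

```text
clock: 6.75
eef_pos: [0.6782, -0.0356, 0.2496]
tool_rot: [-0.0, 0.047, 0.999, -0.0]
force: [-0.3, -0.6, -1.4]
width: 0.0436
```

```bash
python3 -c "
from h import *
rep()"
```

```text
clock 6.75 xi 5.5 eta -0.6 z 108.0 slot [58.7 -0.6 90.8] F [-0.3 -0.6 -1.4] M [0.04 0.13 0.05] w 0.0436 yaw -5.3700000000000045
```

{"name": "step_arm", "arguments": {"motion": [[30, [6, 0.5, 0.5], 0], [30, [12, 0.5, 1], 0], [30, [18, 0.5, 2], 0], [30, [23, 0.5, 3], 0], [30, [28, 0.5, 4.2], 0], [30, [33.5, 0.5, 5.5], 0], [30, [33.5, 0.5, 5.5], 0]]}}

```text
clock: 7.62
eef_pos: [0.6454, -0.0321, 0.2466]
tool_rot: [0.002, 0.047, 0.999, -0.0]
force: [0.4, -0.8, 8.6]
width: 0.0441
```

```bash
cat >> h.py <<'E'
def boardtilt():
    p,d,c=snap('scene');X=cloud(d,c)
    h=cv2.cvtColor(p,cv2.COLOR_RGB2HSV).astype(int)
    m=(h[...,0]>60)&(h[...,0]<95)&(h[...,1]>60)&(d>0)&(abs(X[...,1]+.035)<.058)&(X[...,2]>.04)&(X[...,2]<.28)&(X[...,0]>.5)
    m=cv2.erode(m.astype(np.uint8),np.ones((3,3)))>0
    q=X[m];ce=np.median(q,0);q=q[np.linalg.norm(q-ce,axis=1)<.08]
    n=np.linalg.svd(q-q.mean(0),full_matrices=False)[2][2];n=n*np.sign(n[0])
    print('board px',len(q),'mean',q.mean(0).round(4),'slot',(A@(q.mean(0)-M0)*1e3).round(1),'normal',n.round(3),'tilt',np.degrees(np.arcsin(n[2])).round(1),'yaw',np.degrees(np.arctan2(n[1],n[0])).round(1)); return p
E
python3 -c "
from h import *
rep();p=boardtilt();cv2.imwrite('pics/s2c.png',cv2.resize(p[180:400,190:440,::-1],(680,600)))"
```

```text
clock 7.625 xi -27.6 eta -0.1 z 105.0 slot [ 2.860e+01 -1.000e-01  1.047e+02] F [ 0.4 -0.8  8.6] M [ 0.03 -0.26 -0.01] w 0.0441 yaw -5.3700000000000045
board px 897 mean [ 0.6608 -0.0469  0.1972] slot [ 18.5 -13.5  53.6] normal [ 0.974 -0.087  0.208] tilt 12.0 yaw -5.1
```

{"name": "step_arm", "arguments": {"motion": [[30, [5, 0, -0.5], 0], [30, [11, 0, 1], 0], [30, [16, 0, 3], 0], [30, [21, 0, 5], 0], [30, [26, 0, 7.3], 0], [30, [31, 0, 9.8], 0], [30, [31, 0, 9.8], 0]]}}

```text
clock: 8.55
eef_pos: [0.6127, -0.0289, 0.234]
tool_rot: [-0.001, 0.047, 0.999, 0.0]
force: [0.3, 0.4, 2.2]
width: 0.0432
```

```bash
python3 -c "
from h import *
rep();p=boardtilt();cv2.imwrite('pics/s3c.png',cv2.resize(p[180:400,190:440,::-1],(680,600)))"
```

```text
clock 8.55 xi -60.4 eta 0.0 z 92.4 slot [ -6.1   0.  110.3] F [0.3 0.4 2.2] M [-0.09 -0.17  0.  ] w 0.0432 yaw -5.3799999999999955
board px 1813 mean [ 0.6493 -0.0393  0.1836] slot [ 1.1 -6.9 47.9] normal [ 0.879 -0.079  0.47 ] tilt 28.0 yaw -5.1
```

{"name": "step_arm", "arguments": {"motion": [[30, [-2.5, 0, 4], 0], [30, [-5, 0, 8], 0], [30, [-8, 0, 12.5], 0], [30, [-10.5, 0, 16.5], 0], [30, [-12.9, 0, 20.5], 0], [30, [-12.9, 0, 20.5], 0]]}}

```text
clock: 9.35
eef_pos: [0.627, -0.0303, 0.2129]
tool_rot: [-0.0, 0.047, 0.999, 0.0]
force: [1.7, -0.1, -1.9]
width: 0.0435
```

```bash
python3 -c "
from h import *
rep();p=boardtilt();cv2.imwrite('pics/s4c.png',cv2.resize(p[180:400,190:440,::-1],(680,600)))"
```

```text
clock 9.35 xi -46.0 eta -0.0 z 71.3 slot [-4.2 -0.  84.8] F [ 1.7 -0.1 -1.9] M [-0.1  -0.53  0.13] w 0.0435 yaw -5.3700000000000045
board px 1643 mean [ 0.6633 -0.0387  0.1636] slot [ 3.2 -5.  23.6] normal [ 0.88  -0.077  0.469] tilt 28.0 yaw -5.0
```

View pics/s4c.png

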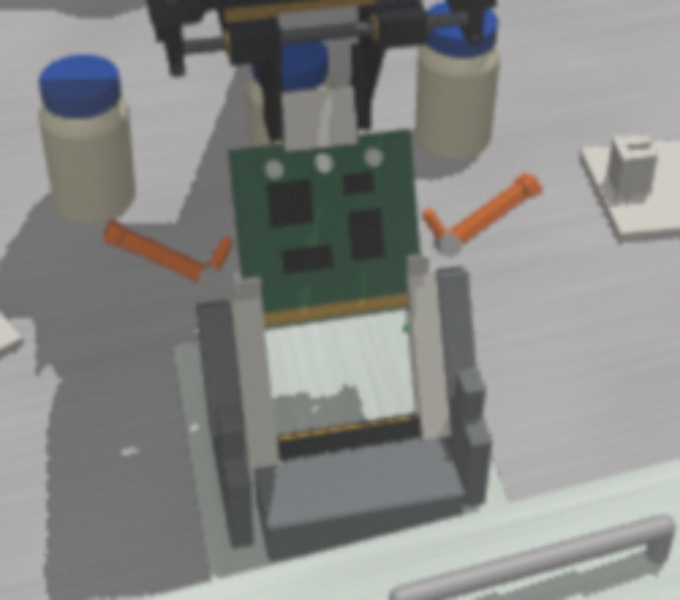

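The scene crop shows the board between the white channels with its gold edge about a third of the way down, held by the tab. Next I continue along the guides.

{"name": "step_arm", "arguments": {"motion": [[30, [-3, 0, 6.5], 0], [30, [-6, 0, 12.5], 0], [30, [-9.5, 0, 19], 0], [30, [-13.5, 0, 26], 0], [30, [-17.5, 0, 33], 0], [30, [-21, 0, 39], 0], [30, [-25, 0, 45.5], 0], [30, [-28, 0, 51], 0], [30, [-28, 0, 51], 0]]}}

```text
clock: 10.52
eef_pos: [0.655, -0.033, 0.1619]
tool_rot: [-0.0, 0.047, 0.999, 0.0]
force: [3.0, -1.5, -2.6]
width: 0.0439
```

```bash
python3 -c "
from h import *
rep();p=boardtilt()"
```

```text
clock 10.525 xi -17.8 eta -0.1 z 20.3 slot [-5.3 -0.1 26.5] F [ 3.  -1.5 -2.6] M [-0.14 -0.84  0.15] w 0.0439 yaw -5.3799999999999955
board px 1284 mean [ 0.6931 -0.0388  0.1109] slot [  2.5  -2.4 -36.9] normal [ 0.876 -0.076  0.477] tilt 28.5 yaw -5.0
```

{"name": "step_arm", "arguments": {"motion": [[30, [-1.5, 0, 1.7], 0], [30, [-2.5, 0, 3.4], 0], [30, [-3.5, 0, 5.1], 0], [30, [-4.2, 0, 6.3], 0], [30, [-4.9, 0, 7.5], 0], [30, [-5.4, 0, 8.4], 0], [30, [-5.4, 0, 8.4], 0]]}}

```text
clock: 11.45
eef_pos: [0.6601, -0.0334, 0.1541]
tool_rot: [-0.0, 0.047, 0.999, 0.0]
force: [1.6, 0.1, -0.6]
width: 0.0437
```

```bash
python3 -c "
from h import *
rep()"
```

```text
clock 11.45 xi -12.7 eta -0.1 z 12.5 slot [-4.8 -0.1 17.2] F [ 1.6  0.1 -0.6] M [-0.05 -0.45  0.11] w 0.0437 yaw -5.3700000000000045
```

{"name": "step_arm", "arguments": {"motion": [[30, [-0.5, 0, 0.87], 0], [30, [-0.5, 0, 0.87], 0], [30, [-0.5, 0, 0.87], 0]]}}

```text
clock: 11.82
eef_pos: [0.6605, -0.0334, 0.1534]
tool_rot: [-0.0, 0.047, 0.999, 0.0]
force: [1.1, 0.2, -0.6]
width: 0.044
```

```bash
python3 -c "
from h import *
rep()"
```

```text
clock 11.825 xi -12.3 eta -0.0 z 11.8 slot [-4.8 -0.  16.3] F [ 1.1  0.2 -0.6] M [-0.05 -0.35  0.08] w 0.044 yaw -5.3700000000000045
```

{"name": "step_arm", "arguments": {"motion": [[30, [-0.5, 0, 0.87], 0], [30, [-0.5, 0, 0.87], 0], [30, [-0.5, 0, 0.87], 0]]}}

```text
clock: 12.2
eef_pos: [0.6609, -0.0335, 0.1528]
tool_rot: [-0.0, 0.047, 0.999, -0.0]
force: [-0.7, 0.0, 2.3]
width: 0.0437
```

```bash
python3 -c "
from h import *
rep()"
```

```text
clock 12.2 xi -12.0 eta -0.1 z 11.2 slot [-4.8 -0.1 15.6] F [-0.7  0.   2.3] M [-0.01 -0.14  0.16] w 0.0437 yaw -5.3700000000000045
```

{"name": "step_arm", "arguments": {"motion": [[30, [-0.5, 0, 0.87], 0], [30, [-0.5, 0, 0.87], 0], [30, [-0.5, 0, 0.87], 0]]}}

```text
clock: 12.58
eef_pos: [0.6609, -0.0335, 0.1527]
tool_rot: [-0.001, 0.047, 0.999, -0.0]
force: [-3.0, -0.1, 6.8]
width: 0.0436
```

```bash
python3 -c "
from h import *
rep()
p=boardtilt();cv2.imwrite('pics/s5c.png',cv2.resize(p[180:400,190:440,::-1],(680,600)))"
```

```text
clock 12.575 xi -11.9 eta -0.1 z 11.1 slot [-4.7 -0.1 15.6] F [-3.  -0.1  6.8] M [0.01 0.33 0.14] w 0.0436 yaw -5.3700000000000045
board px 1279 mean [ 0.7003 -0.0389  0.099 ] slot [  2.8  -1.9 -50.8] normal [ 0.877 -0.078  0.474] tilt 28.3 yaw -5.1
```

Firm stop felt: the force rises to 7 N with no further motion, at the depth predicted for the connector. I ease off, then let go, opening only part way so the fingers clear the levers.

{"name": "step_arm", "arguments": {"motion": [[30, [0.6, 0, -1.0], 0], [30, [0.6, 0, -1.0], 0], [62, [0.6, 0, -1.0], 0], [62, [0.6, 0, -1.0], 0], [62, [0.6, 0, -1.0], 0], [62, [0.6, 0, -1.0], 0], [62, [0.6, 0, -1.0], 0], [62, [0.6, 0, -1.0], 0]]}}

```text
clock: 13.62
eef_pos: [0.661, -0.0335, 0.1527]
tool_rot: [-0.0, 0.047, 0.999, -0.0]
force: [-1.1, 0.4, -0.8]
width: 0.0539
```

```bash
python3 -c "
from h import *
rep()
p=boardtilt()"
```

```text
clock 13.625 xi -11.8 eta -0.1 z 11.1 slot [-4.7 -0.1 15.5] F [-1.1  0.4 -0.8] M [ 0.02 -0.02  0.01] w 0.0539 yaw -5.3700000000000045
board px 1305 mean [ 0.6991 -0.0378  0.0983] slot [  1.3  -0.9 -50.7] normal [ 0.862 -0.076  0.502] tilt 30.1 yaw -5.0
```

Released: the board rests at a 30.1° tilt and the finger force is gone. Next I retreat upward, close the fingers and go outside the left lever.

{"name": "step_arm", "arguments": {"motion": [[62, [0, 0, -15], 0], [62, [0, 0, -50], 0], [62, [0, 0, -100], 0], [0, [3, 50, -110], 0], [0, [6, 105, -110], 0], [0, [6, 165, -110], 0], [0, [6, 165, -110], 0], [0, [6, 165, -60], 0], [0, [6, 165, -15], 0], [0, [6, 165, 0], 0], [0, [6, 165, 0], 0]]}}

```text
clock: 15.05
eef_pos: [0.6706, 0.1306, 0.1526]
tool_rot: [-0.0, 0.047, 0.999, -0.0]
force: [0.0, -0.7, 0.1]
width: 0.0009
```

```bash
cat >> h.py <<'E'
def levers(n='top'):
    p,d,c=snap(n);X=cloud(d,c);Y=(X-M0)@A.T*1000
    m=masks(p)['orange']&(d>0)&(abs(Y[...,1])<150)&(abs(Y[...,0])<30)
    for s,l in((1,'left'),(-1,'right')):
        q=Y[m&(s*Y[...,1]>40)]; 
        if len(q)<10: print(l,'unseen');continue
        q=q[q[:,2]>25]; w=q.mean(0) if len(q)>5 else np.nan*np.ones(3)
        print(l,len(q),'arm mean slot',w.round(1),'angle',np.arctan2(s*w[1]-73.5,w[2]-2.4).round(3))
    return p
E
python3 -c "
from h import *
rep();p=levers();cv2.imwrite('pics/t2.png',cv2.resize(p[100:260,220:480,::-1],(780,480)));levers('scene')
p=boardtilt()"
```

```text
clock 15.05 xi -17.3 eta 164.2 z 11.0 slot [ -9.5 164.2  18.2] F [ 0.  -0.7  0.1] M [ 0.03 -0.05 -0.02] w 0.0009 yaw -5.420000000000002
left 22 arm mean slot [ -0.6 117.8  32.8] angle 0.97
right 116 arm mean slot [   0.3 -113.9   34.4] angle 0.902
left unseen
right 25 arm mean slot [   7.4 -116.2   32.3] angle 0.959
board px 1229 mean [ 0.6996 -0.038   0.0974] slot [  1.3  -1.1 -51.7] normal [ 0.86  -0.074  0.506] tilt 30.4 yaw -4.9
```

View pics/t2.png

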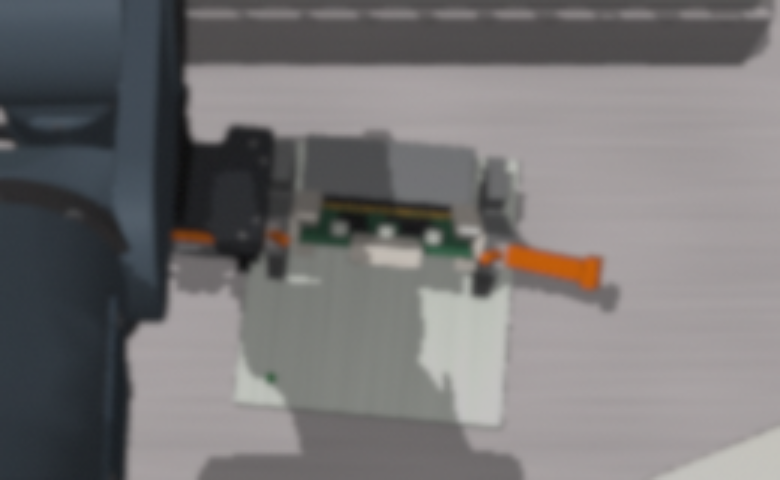

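The top crop shows the green board in the slot with its tab at (395,255) and the right lever open. The gripper stands outside the left lever, which is partly hidden. Next I swing the left lever in part way.

{"name": "step_arm", "arguments": {"motion": [[0, [2, -18, -2], 0], [0, [6, -26, -8], 0], [0, [9.5, -34, -15], 0], [0, [11.5, -42, -19], 0], [0, [13, -48, -22], 0], [0, [13.5, -52, -23], 0], [0, [13.5, -52, -23], 0]]}}

```text
clock: 16.08
eef_pos: [0.6524, 0.0811, 0.1772]
tool_rot: [0.001, 0.047, 0.999, 0.001]
force: [-1.5, 5.5, 5.4]
width: 0.0008
```

```bash
python3 -c "
from h import *
rep();levers();p=levers('scene');cv2.imwrite('pics/s6.png',cv2.resize(p[180:400,190:440,::-1],(680,600)))"
```

```text
clock 16.075 xi -30.9 eta 113.3 z 35.6 slot [ -8.9 113.3  46.3] F [-1.5  5.5  5.4] M [0.77 0.14 0.04] w 0.0008 yaw -5.430000000000007
left unseen
right 117 arm mean slot [   0.2 -113.4   34.3] angle 0.895
left unseen
right 37 arm mean slot [   6.8 -117.4   32.4] angle 0.971
```

View pics/s6.png

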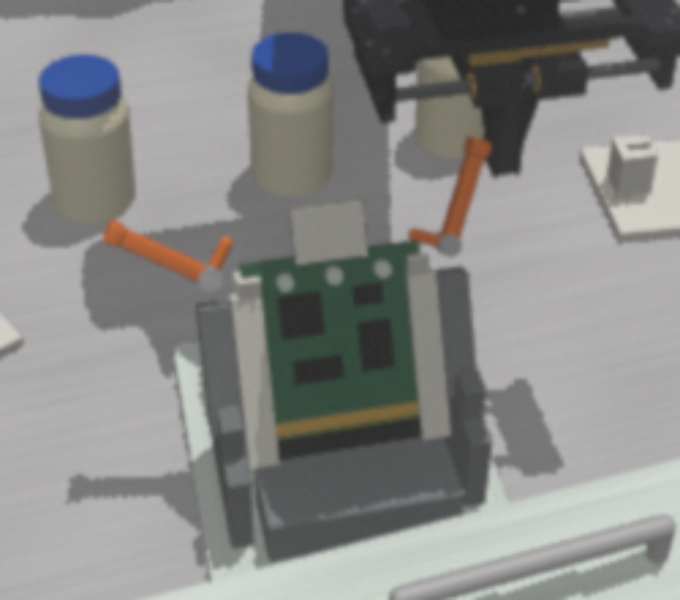

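The left lever has swung to about 0.35 rad and its nose is meeting the board, with 5 N felt. The board sits on the black connector. I push a little further, then go to the right side.

{"name": "step_arm", "arguments": {"motion": [[0, [0.5, -3, -1], 0], [0, [0.8, -6, -2], 0], [0, [0.8, -9, -2], 0], [0, [0.8, -9, -2], 0]]}}

```text
clock: 16.68
eef_pos: [0.6508, 0.0756, 0.1791]
tool_rot: [0.001, 0.047, 0.999, 0.003]
force: [-1.8, 12.1, 7.9]
width: 0.0005
```

```bash
python3 -c "
from h import *
rep()"
```

```text
clock 16.675 xi -32.0 eta 107.6 z 37.5 slot [ -9.  107.6  48.5] F [-1.8 12.1  7.9] M [1.96 0.26 0.06] w 0.0005 yaw -5.420000000000002
```

{"name": "step_arm", "arguments": {"motion": [[0, [0, 20, 0], 0], [0, [0, 25, -50], 0], [0, [0, 0, -90], 0], [0, [-4, -55, -90], 0], [0, [-8, -115, -90], 0], [0, [-12, -175, -90], 0], [0, [-14, -235, -90], 0], [0, [-14, -272, -90], 0], [0, [-14, -272, -50], 0], [0, [-14, -272, 0], 0], [0, [-14, -272, 26], 0], [0, [-14, -272, 26], 0]]}}

```text
clock: 18.18
eef_pos: [0.6368, -0.2, 0.1482]
tool_rot: [-0.004, 0.047, 0.999, 0.001]
force: [-0.2, -0.1, -0.7]
width: 0.0003
```

```bash
python3 -c "
from h import *
rep();levers();levers('scene')"
```

```text
clock 18.175 xi -20.7 eta -168.1 z 6.6 slot [ -14.6 -168.1   16. ] F [-0.2 -0.1 -0.7] M [ 0.01 -0.02  0.03] w 0.0003 yaw -5.3799999999999955
left unseen
right 3 arm mean slot [nan nan nan] angle nan
left 1 arm mean slot [nan nan nan] angle nan
right 73 arm mean slot [   7.9 -120.7   32.7] angle 1.0
```

{"name": "step_arm", "arguments": {"motion": [[0, [0, 22, -6], 0], [0, [3, 30, -12], 0], [0, [6, 38, -19], 0], [0, [8, 46, -23.5], 0], [0, [9.5, 52, -26.5], 0], [0, [10, 56, -28], 0], [0, [10.5, 60, -29], 0], [0, [11, 64, -30], 0], [0, [11, 67, -30.5], 0], [0, [11, 67, -30.5], 0]]}}

```text
clock: 19.52
eef_pos: [0.634, -0.1362, 0.1837]
tool_rot: [-0.0, 0.046, 0.999, -0.004]
force: [-4.3, -9.6, 6.6]
width: 0.0005
```

```bash
python3 -c "
from h import *
rep();levers();levers('scene')
p=boardtilt()"
```

```text
clock 19.525 xi -29.3 eta -104.8 z 42.1 slot [  -4.3 -104.8   51.2] F [-4.3 -9.6  6.6] M [-1.62  0.86  0.06] w 0.0005 yaw -5.310000000000002
left 95 arm mean slot [ 1.4 90.4 53.5] angle 0.319
right unseen
left 2 arm mean slot [nan nan nan] angle nan
right 107 arm mean slot [  7.3 -85.9  46.1] angle 0.276
board px 1255 mean [ 0.7008 -0.0384  0.0955] slot [  1.4  -1.3 -54. ] normal [ 0.86  -0.078  0.503] tilt 30.2 yaw -5.2
```

{"name": "step_arm", "arguments": {"motion": [[0, [0.3, 4, -0.5], 0], [0, [0.5, 8, -1], 0], [0, [0.5, 11, -1], 0], [0, [0.5, 11, -1], 0]]}}

```text
clock: 20.18
eef_pos: [0.6347, -0.1245, 0.185]
tool_rot: [0.0, 0.046, 0.999, -0.003]
force: [-5.0, -9.0, 7.7]
width: 0.0006
```

```bash
python3 -c "
from h import *
rep()"
```

```text
clock 20.175 xi -29.7 eta -93.2 z 43.4 slot [ -4.1 -93.2  52.5] F [-5.  -9.   7.7] M [-1.35  0.81  0.1 ] w 0.0006 yaw -5.319999999999993
```

{"name": "step_arm", "arguments": {"motion": [[0, [0, 3, 0], 0], [0, [0, 5, 0], 0], [0, [0, 5, 0], 0]]}}

```text
clock: 20.55
eef_pos: [0.6352, -0.1205, 0.185]
tool_rot: [0.0, 0.046, 0.999, -0.004]
force: [-5.1, -10.4, 7.3]
width: 0.0004
```

```bash
python3 -c "
from h import *
rep();levers('scene');levers()
p=boardtilt()"
```

```text
clock 20.55 xi -29.6 eta -89.1 z 43.4 slot [ -3.9 -89.1  52.4] F [ -5.1 -10.4   7.3] M [-1.73  0.9   0.03] w 0.0004 yaw -5.310000000000002
left 1 arm mean slot [nan nan nan] angle nan
right 113 arm mean slot [  7.2 -75.2  46.1] angle 0.039
left 96 arm mean slot [ 1.4 90.4 53.8] angle 0.318
right unseen
board px 1222 mean [ 0.7037 -0.0389  0.0903] slot [  1.4  -1.6 -60. ] normal [ 0.861 -0.077  0.503] tilt 30.2 yaw -5.1
```

{"name": "step_arm", "arguments": {"motion": [[0, [0, 3, 0], 0], [0, [0, 5, 0], 0], [0, [0, 5, 0], 0]]}}

```text
clock: 21.08
eef_pos: [0.6353, -0.1201, 0.1852]
tool_rot: [-0.0, 0.046, 0.999, -0.008]
force: [-7.6, -20.5, 6.6]
width: 0.0006
```

```bash
python3 -c "
from h import *
rep()"
```

```text
clock 21.075 xi -29.5 eta -88.7 z 43.6 slot [ -3.8 -88.7  52.5] F [ -7.6 -20.5   6.6] M [-3.39  1.26  0.04] w 0.0006 yaw -5.280000000000001
```

{"name": "step_arm", "arguments": {"motion": [[0, [0, -25, 0], 0], [0, [0, -30, -45], 0], [0, [0, 0, -90], 0], [0, [0, 60, -90], 0], [0, [0, 120, -90], 0], [0, [0, 180, -90], 0], [0, [0, 218, -90], 0], [0, [0, 218, -60], 0], [0, [0, 218, -10], 0], [0, [0, 218, 5], 0], [0, [0, 205, 5], 0], [0, [0, 195, 3], 0], [0, [0, 187, 1], 0], [0, [0, 182, 0], 0], [0, [0, 178, 0], 0], [0, [0, 175, 0], 0], [0, [0, 172, 0], 0], [0, [0, 172, 0], 0]]}}

```text
clock: 23.32
eef_pos: [0.6519, 0.0595, 0.1831]
tool_rot: [-0.0, 0.047, 0.999, -0.0]
force: [-0.3, -0.1, -0.1]
width: 0.0007
```

```bash
python3 -c "
from h import *
rep();levers('scene');levers()"
```

```text
clock 23.325 xi -29.4 eta 91.7 z 41.5 slot [-4.7 91.7 50.6] F [-0.3 -0.1 -0.1] M [ 0.11 -0.05  0.04] w 0.0007 yaw -5.3799999999999955
left 8 arm mean slot [ 8.9 74.1 64. ] angle 0.01
right 76 arm mean slot [  7.1 -76.9  45.9] angle 0.078
left unseen
right 79 arm mean slot [  2.2 -73.1  60.8] angle -0.006
```

{"name": "step_arm", "arguments": {"motion": [[0, [0, -3, 0], 0], [0, [0, -6, 0], 0], [0, [0, -8, 0], 0], [0, [0, -8, 0], 0]]}}

```text
clock: 23.92
eef_pos: [0.6513, 0.0557, 0.1833]
tool_rot: [0.0, 0.047, 0.999, 0.004]
force: [2.0, 10.0, 1.5]
width: 0.0002
```

```bash
python3 -c "
from h import *
rep()"
```

```text
clock 23.925 xi -29.6 eta 87.9 z 41.7 slot [-4.8 87.9 51. ] F [ 2.  10.   1.5] M [ 1.7  -0.19  0.01] w 0.0002 yaw -5.390000000000001
```

{"name": "step_arm", "arguments": {"motion": [[0, [0, -3, 0], 0], [0, [0, -3, 0], 0], [0, [0, -3, 0], 0], [0, [0, 30, 0], 0], [0, [0, 40, -40], 0], [0, [0, 95, -60], 0], [0, [0, 150, -60], 0], [0, [0, 200, -60], 0], [0, [0, 200, -60], 0]]}}

```text
clock: 25.05
eef_pos: [0.6694, 0.2544, 0.2427]
tool_rot: [0.0, 0.044, 0.999, -0.0]
force: [0.7, -0.6, -0.4]
width: 0.0007
```

```bash
python3 -c "
from h import *
rep();levers();p=levers('scene');boardtilt()
cv2.imwrite('pics/s7.png',cv2.resize(p[180:400,190:440,::-1],(680,600)))"
```

```text
clock 25.05 xi -29.8 eta 287.4 z 101.1 slot [ 24.7 287.4 102.5] F [ 0.7 -0.6 -0.4] M [-0.05  0.01  0.02] w 0.0007 yaw -5.079999999999998
left 75 arm mean slot [ 2.3 75.1 65.1] angle 0.025
right 77 arm mean slot [  2.3 -73.8  61.5] angle 0.004
left 62 arm mean slot [ 7.1 72.6 46.7] angle -0.021
right 24 arm mean slot [  7.6 -77.4  55.3] angle 0.073
board px 1199 mean [ 0.7041 -0.0369  0.0901] slot [  1.4   0.5 -60.3] normal [ 0.862 -0.073  0.501] tilt 30.1 yaw -4.9
```

View pics/s7.png

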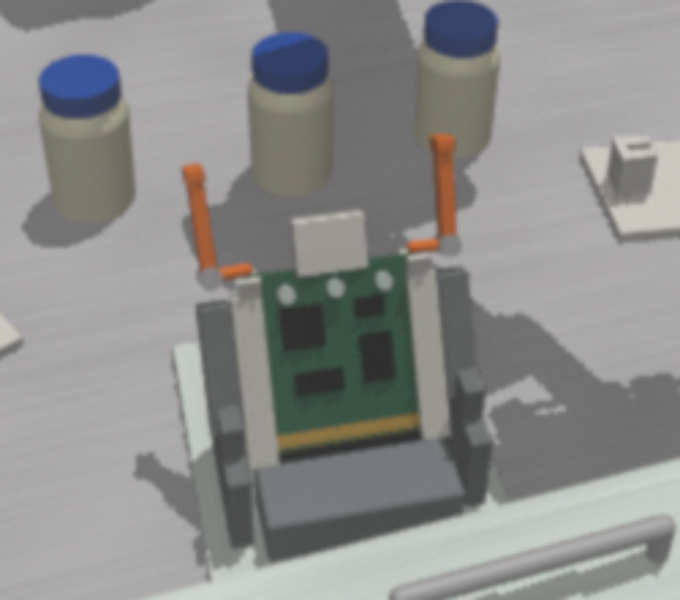

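The scene crop shows the board home with both levers standing along the guides. The right lever's angle reads differently in the two views (0.004 and 0.073), so I check it with a line fit.

```bash
python3 - <<'E'
from h import *
for n in('top','scene'):
    p,d,c=snap(n);f,cx,cy,M,t=c
    m=masks(p)['orange']; v,u=np.nonzero(m)
    # cast rays onto slot plane x=0
    r=np.stack([(u-cx)/f,(v-cy)/f,np.ones(len(u))],-1)@M; o=-M.T@t
    a=A[0]; lam=((M0-o)@a)/(r@a); Y=(o+lam[:,None]*r-M0)@A.T*1000
    for s in(1,-1):
        k=(abs(s*Y[:,1]-78)<25)&(Y[:,2]>14)&(Y[:,2]<52); q=Y[k]
        b=np.polyfit(q[:,2],s*q[:,1],1); k2=(abs(s*Y[:,1]-78)<25)&(Y[:,2]>52)
        print(n,s,k.sum(),'slope',b[0].round(3),'y at hinge',np.polyval(b,2.4).round(1),'tip',np.median(Y[k2],0).round(1))
E
```

```text
top 1 32 slope 0.214 y at hinge 68.5 tip [-0.  74.2 81.6]
top -1 34 slope 0.209 y at hinge 68.6 tip [ -0.  -73.1  76.6]
scene 1 56 slope 0.035 y at hinge 73.1 tip [-0.  74.1 65.3]
scene -1 14 slope -0.024 y at hinge 76.8 tip [  0.  -76.7  66. ]
```

Both levers read about 0 to 0.03 rad and the gripper is clear, so I hand in.

```bash
python3 -c "
from h import *
rep();print(bot.hand_in())"
```

```text
clock 25.3 xi -28.7 eta 282.2 z 101.4 slot [ 25.8 282.2 102.2] F [ 0.  -0.5  0.4] M [-0.   -0.03  0.01] w 0.0003 yaw -5.469999999999999
the job is handed in; nothing more can be done
None
```

The green board is seated in the dock and both orange levers are swung fully in. I handed the job in at 25.3 s; no verdict is given.

**What I did:** I gripped the tab across its 44 mm width, not the 12 mm named, because the tool cannot tilt and the board had to pivot to the 30° lean. I turned it against the flared lips and led it down the guides. It met a firm stop on the connector (about 7 N with no further motion), and I let it go there. I drove it home with the levers alone: left part way, right to its stop, then left to its stop.

**Last checks:**
- **Board:** its tilt reads 30.1°. It moved about 8.6 mm down from where I let it go, near the 6–9 mm expected. I did not measure its depth against home directly.
- **Levers:** the pushes ended almost symmetrically, at 88.7 mm (right) and 87.9 mm (left) from the middle. The scene-camera line fit and tip positions put both levers within about 0.04 rad of fully in.
- **Jars and arm:** the three jars stood where they were in the last picture, and the arm was clear. I never went near the spare, but it was not in that picture.

**Disagreements:** the right lever read 0.004 rad in the top view and 0.073 rad in the scene view. The top-view line fit gave a slope of about 0.21 for both levers. I set it aside because it rests on few pixels and its hinge position came out about 5 mm off, and I went by the scene fit.

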